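Clamp the coated-panel carrier in the tester bed

TASK

Put the larger of the two aluminium specimen carriers into the pocket of the grey tester bed, flat on the pocket floor and square. Then turn the bed's black wing knob clockwise until it clicks over into its detent, so that the knob stays locked by itself, and let go. Leave everything else on the bench where it is.

Things in the scene. Friction and masses are not known exactly. Their poses are not given: they have to be found in the camera images.
- carrier: The larger specimen carrier: an aluminium plate 80 x 120 x 10 mm (x, y, z) with two grey panels on it and a black upright grip bar along its middle, 16 mm wide (x), 60 mm long (y), from 10 to 40 mm above the underside. About 0.3 kg, loose on the bench. Origin at the centre of the underside, z up. It is symmetric: either way round is right.
- small_carrier: The smaller carrier, same build: plate 60 x 90 x 10 mm (x, y, z), grip bar 16 mm wide (x), 45 mm long (y), top at 40 mm. Origin at the centre of the underside. Not wanted; leave it alone.
- bed: The grey tester bed, fixed to the bench: 107 mm (x) by 210 mm (y, from -80 to +130 mm), top face 20 mm above the bench. Origin on the bench below the centre of the pocket; z up. The knob's axis is upright, at x = 0, y = +92 mm.
- pocket (a point): Centre of the pocket's floor, 10 mm above the bench, axes as the bed's. The pocket is 83 mm (x) by 123 mm (y) and 10 mm deep, with upright walls and open above, so a seated carrier's plate is flush with the bed's top face and its long side lies along the bed's y.
- knob_grip (a point): Middle of the knob's black wing grip, on the knob's axis, 57 mm above the bench; its axes turn with the knob. The wing is 60 mm long (along its x), 16 mm wide (y) and 34 mm high, from 40 to 74 mm above the bench. All round it is free above 30 mm. Its turn is more than most wrists give in one grasp: let go, turn back and grasp again.
- knob (a joint): Turn of the knob, rad, clockwise from above; at 0 the wing's axes are the bed's. Starts at 0 to 0.35, turns freely and stays where left, up to a ridge whose top is anywhere from 1.8 to 2.45 (unseen, varies). From 0.25 before the top it resists (to 0.3 N m) and springs back if let go; over the top it drops on 0.22 into the detent and stays, with a hard stop right behind: do not force that.
- pin (a joint): Detent pin, a 6 mm thick steel pin in the edge of the clamp disc's thin side (the wing's -y side), turning with the knob and moved by its hidden ridge; m outwards. 0 (8 mm proud of the disc) while the knob turns freely, 0.005 to 0.006 on the ridge's top, where it can hang and is not locked, about 0.0035 once the knob rests in its detent.
- pin_end (a point): Centre of the detent pin's outer end, 24 mm from the knob's axis while the knob turns freely, 26.5 mm above the bench.
- tube_a: Capped plastic tube standing on its blue cap, 36 mm wide, 115 mm high; bystander. Origin at the centre of its foot.
- tube_b: A second such tube; bystander.
- beaker: Glass beaker, 76 mm wide, 90 mm high; bystander. Origin at the centre of its foot.
- tape: Roll of paper tape lying flat, 90 mm wide, 24 mm high; bystander. Origin at the centre of its underside.
- brush: Brush lying on the bench; bystander. Origin at the centre of its underside.
- jar: Amber jar, 64 mm wide, 75 mm high; bystander. Origin at the centre of its foot.
- clamp_disc (a point): Centre of the top of the steel clamp disc under the wing, turning with it: radius 32 mm, 23 to 30 mm above the bench, centred 16 mm off the knob's axis on the wing's +y side. At the start it points away from the pocket; when locked it overlaps the carrier's edge, 3 mm above the plate.
Things that resemble listed ones, but are neither listed nor needed, are in the scene too. What is shaped like the carrier but purple or turquoise is not meant. Leave any turquoise look-alike of the bed alone.

How it is judged:
By the outcome, as a careful person would: the job done as asked, in the order asked, and still so for the second after the job is handed in, with the robot touching nothing.
It also fails if it takes over 64 s, if anything falls off the work surface, if the arm or the gripper's body presses on something with over 40 N, if the wrist force passes 120 N, or if a joint passes its speed limit or range.

ROBOT

A 6-joint arm with a two-finger parallel gripper is mounted at the origin on the work surface. World frame = base frame: x ahead of the robot, y to its left, z up, the work surface at z = 0. Lengths are in m, angles in rad, forces in N, time in s.
With the tool pointing down it reaches from about 0.425 to 0.925 m from the base axis. Payload 12.5 kg.
Tool frame: the origin (TCP) lies between the finger pads; the fingertips stand 19 mm ahead of it and the grasp point (between the pads) is the TCP; z points along the fingers, y is the direction in which the jaws open and shut (so a half turn about z gives the same grasp; the last joint's range is limited). The gripper opens to 85 mm and grips with 20 to 120 N. Pads are 22 mm wide; open, the fingers measure 114 mm over their backs; the gripper's body (76 mm by 85 mm) begins 54 mm behind the grasp point. The pads swing forward as they close: fully open they stand 13 mm farther back than shut.
Start: joints at [1.216, 0.491, 1.559, -0, 1.092, -0.106], TCP at [0.154, 0.606, 0.25] pointing down, gripper open.
Joint ranges: [-3.1, 3.1], [-0.84, 2.19], [0.05, 2.79], [-1.13, 4.28], [0.06, 2.93], [-2.69, 2.69]. Speed limits (rad/s): [2.22, 2.22, 2.79, 3.14, 3.14, 3.14].

INTERFACE

Orientations are given as [roll, pitch, yaw] about the fixed x, y, z axes, in that order (R = Rz(yaw) Ry(pitch) Rx(roll)).
In Python, from bench import r gives the robot as it stands.
- The arm moves only by the shell command python3 -m handwheel 'ROWS' [FORCE]. ROWS is JSON, a list that holds one entry, the list of rows, each a list of 7 numbers: the shift along the world's x, y, z in cm, then the turn, a rotation vector about the world's x, y, z in rad, then the finger opening in cm, from 0 to 8.54. In form: [[[x, y, z, rx, ry, rz, grip], ...]]. A call has 1 to 10 rows; each row is the pose to reach, as a shift and turn from the pose measured when the call began; what a row does not reach only later rows make up. A row lasts 1/12 s, in which the tool goes at most 41.7 mm and 7.16 degrees, less where a joint would pass 70% of its speed; a pose out of reach is approached as far as the arm can. A call with a gripper value outside its range is refused whole. The fingers move at their own pace and stop on an object; FORCE is the grip in N (left out, the last holds). Time passes only in rows, so rows that repeat a pose let the fingers close. It gives the time, the measured TCP pose, the force and the opening at its end, in the units of the state.
- r.read_state(): the state, without advancing time (a new reading comes with each control period).
- r.get_image(name): name is "scene" or "top" or "wrist"; returns (picture, depth): 384x512x3 uint8, red, green, blue; 384x512 float32, m along the optical axis (not along the pixel's ray), 0 where there is no reading.
- r.get_calibration(name): a dict with "K" (3x3 intrinsics, pixels), "R" (3x3) and "t" (3): a world point X has camera coordinates R X + t; the wrist camera has in their place "mount" (4x4, takes a point from camera to tool coordinates, whose origin is the TCP and whose axes are the flange's). Camera axes: x right, y down, z forward; pixel columns grow to the right and rows downward; lengths in m; the calibration is good to about 2 mm. A picture is of the moment at which its call begins: read the wrist's pose just before it. get_calibration takes no time and is no camera call.
- r.finish_job(): hands the job in, once; it reports no verdict.
The state is a dict: "t": time; "q": joint angles; "qd": joint speeds; "tau": joint torques, N m; "tool_pos": TCP position; "eef_rot": TCP orientation; "contact_force": force on the tool from outside, world axes, zero at the start; "ft_torque": the same for the moment, N m; "grip_width": opening from 0.0 (shut) to 1.0 (fully open).
Only numpy, scipy, OpenCV 4.12 (cv2) and the standard library are available. Lean on these libraries where they do the work, as an engineer would, in place of code of your own. Each camera call takes 0.05 s, during which the arm holds its last target. There are 200 camera calls.

## Working session

There is one attempt and no reset: what is moved stays moved. The work goes in short steps, Python scripts to look and compute and a shell command to move; the robot and the scene stay as the last step left them, time stands still between calls to the robot, and variables do not carry over. Pictures are saved under pics/ and viewed, on a budget of 10 in all, crops included, one or two more only if the job needs it, and the job is handed in when it is done.

```bash
mkdir -p pics; ls
python3 - <<'E'
from bench import r
import cv2,numpy as np
s=r.read_state();print(s)
for n in("top","scene"):
    im,d=r.get_image(n);c=r.get_calibration(n);print(n,c)
    cv2.imwrite(f"pics/{n}0.png",im[:,:,::-1]);np.savez(f"{n}0.npz",im=im,d=d,**{k:np.array(v) for k,v in c.items()})
print(r.get_calibration("wrist"))
E
```

```text
pics
{'t': 0.0, 'q': array([ 1.21640005e+00,  4.91560185e-01,  1.55948321e+00, -1.69398666e-05,
        1.09171522e+00, -1.05627430e-01]), 'qd': array([-0.00139757, -0.00061968, -0.00148513,  0.00077493, -0.00037378,
       -0.00110184]), 'tau': array([ 8.73894060e-04, -6.18444729e+01, -2.61591393e+01, -1.03063235e-04,
        4.07508094e-03,  1.76562168e-05]), 'tool_pos': array([0.15380171, 0.60554945, 0.24971572]), 'eef_rot': array([-3.14043161e+00, -1.07988769e-04,  2.89283156e+00]), 'contact_force': array([ 0.49477587, -0.77637632,  0.61385325]), 'ft_torque': array([ 0.0125602 , -0.00858156, -0.01679086]), 'grip_width': 0.9998785838428261}
top {'K': array([[419.96058549,   0.        , 261.51338117],
       [  0.        , 419.96058549, 196.91009149],
       [  0.        ,   0.        ,   1.        ]]), 'R': array([[-0.02381681, -0.99966915, -0.00971299],
       [-0.99185701,  0.02484434, -0.12490967],
       [ 0.12510965,  0.00665895, -0.99212057]]), 't': array([-0.03380487,  0.55032691,  1.13820975])}
scene {'K': array([[448.96386226,   0.        , 251.79405563],
       [  0.        , 448.96386226, 191.36201231],
       [  0.        ,   0.        ,   1.        ]]), 'R': array([[-0.48020892,  0.87712926,  0.00660729],
       [ 0.75085266,  0.41494601, -0.51384832],
       [-0.45345306, -0.24179345, -0.85785561]]), 't': array([ 0.27563278, -0.35999776,  1.34129347])}
{'K': array([[318.02797323,   0.        , 264.79511405],
       [  0.        , 318.02797323, 192.1551569 ],
       [  0.        ,   0.        ,   1.        ]]), 'mount': array([[-1.21621614e-05, -9.60655939e-01, -2.77741186e-01,
         6.96432373e-02],
       [ 9.99999765e-01,  1.78866184e-04, -6.62454939e-04,
        -5.91408565e-04],
       [ 6.86069778e-04, -2.77741129e-01,  9.60655711e-01,
        -1.23899086e-01],
       [ 0.00000000e+00,  0.00000000e+00,  0.00000000e+00,
         1.00000000e+00]])}
```

View pics/top0.png

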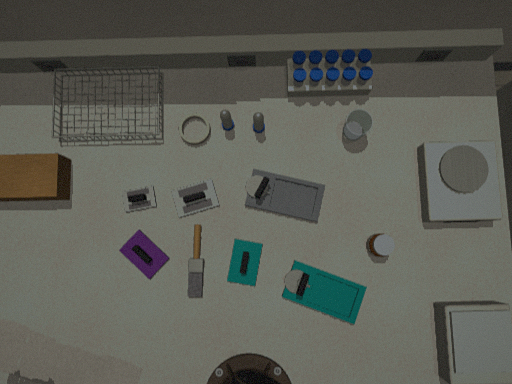

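View pics/scene0.png

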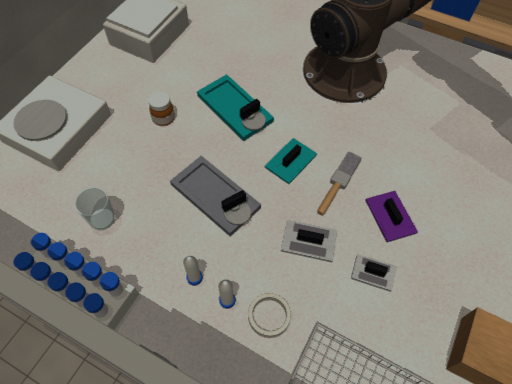

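The top view shows the larger carrier at about (196,198), the small one at (140,198), the grey bed at (285,195) with its knob at (263,186) on the left, and the look-alikes below. The scene view agrees.

```bash
cat > h.py <<'E'
import numpy as np,cv2
def world(d,K,R,t):
    v,u=np.indices(d.shape);p=np.stack([(u-K[0,2])/K[0,0]*d,(v-K[1,2])/K[1,1]*d,d],-1)
    return (p-t)@R
def rect(P):
    c,s,a=cv2.minAreaRect((P[:,:2]*1000).astype(np.float32));return np.round(c,1),np.round(s,1),round(a,1)
E
python3 - <<'E'
from h import *
z=np.load("top0.npz");W=world(z["d"].astype(float),z["K"],z["R"],z["t"])
hsv=cv2.cvtColor(z["im"],cv2.COLOR_RGB2HSV)
def reg(n,u0,u1,v0,v1,lo,hi):
    w=W[v0:v1,u0:u1].reshape(-1,3);m=(w[:,2]>lo)&(w[:,2]<hi);print(n,m.sum(),rect(w[m]),w[m].mean(0).round(4))
reg("bench",210,240,140,170,-.05,.05)
reg("carrier",170,222,176,222,.006,.015);reg("carr bar",170,222,176,222,.03,.06)
reg("bed",240,330,165,225,.014,.05);reg("wing",240,285,165,210,.06,.09);reg("knob",240,285,165,210,.026,.036)
reg("bed floor",275,322,175,222,.005,.015)
E
```

```text
bench 894 (array([681.1,  58.2]), array([85.7, 87.9]), 88.7) [ 6.81e-01  5.80e-02 -1.00e-04]
carrier 969 (array([549. , 148.9]), array([ 92.1, 147.5]), 16.6) [0.5553 0.1433 0.0103]
carr bar 132 (array([555.8, 143.6]), array([16.2, 60.3]), 15.3) [0.5559 0.1427 0.0395]
bed 1462 (array([ 558.9, -108.5]), array([218.4, 107.7]), 75.6) [ 0.5608 -0.0966  0.0216]
wing 132 (array([573.4, -47.7]), array([16. , 58.4]), 59.4) [ 0.5732 -0.0479  0.0734]
knob 241 (array([570.6, -48.9]), array([100.1,  62.2]), 52.9) [ 0.5845 -0.0277  0.0299]
bed floor 1180 (array([ 546.9, -150.9]), array([131.3, 130.6]), 88.2) [ 0.5512 -0.1415  0.0096]
```

```bash
python3 -m handwheel '[[[4,-4.6,0,0,0,-0.1,8.5],[8,-9.2,0,0,0,-0.2,8.5],[12,-13.8,0,0,0,-0.3,8.5],[16,-18.4,0,0,0,-0.4,8.5],[20,-23,0,0,0,-0.5,8.5],[24,-27.6,0,0,0,-0.6,8.5],[28,-32.2,0,0,0,-0.7,8.5],[32,-36.8,0,0,0,-0.8,8.5],[36,-41.4,0,0,0,-0.93,8.5],[40.2,-46.3,0,0,0,-1.054,8.5]]]'
```

```text
t: 0.93
tool_pos: [0.428, 0.2894, 0.2497]
eef_rot: [-3.14, -0.0, 1.837]
contact_force: [0.7, 0.1, 0.1]
grip_width: 0.995
```

Run:
```python
from bench import r
s=r.read_state();print(s['t'],s['tool_pos'],s['eef_rot'],s['q'])
```

```text
0.9333 [0.42797804 0.28937134 0.2497157 ] [-3.14032822e+00 -8.35320461e-05  1.83684165e+00] [4.66468619e-01 3.38675189e-01 1.82140890e+00 4.00940597e-04
 9.82731097e-01 2.00200615e-01]
```

```bash
python3 -m handwheel '[[[3.2,-3.7,-1,0,0,0,8.5],[6.4,-7.3,-2,0,0,0,8.5],[9.6,-11,-3,0,0,0,8.5],[12.75,-14.6,-4,0,0,0,8.5],[12.75,-14.6,-5,0,0,0,8.5],[12.75,-14.6,-5,0,0,0,8.5],[12.75,-14.6,-5,0,0,0,8.5],[12.75,-14.6,-5,0,0,0,8.5]]]'
cat >> h.py <<'E'
from scipy.spatial.transform import Rotation as Rot
def wrist(r,name):
    s=r.read_state();im,d=r.get_image("wrist");c=r.get_calibration("wrist")
    T=np.eye(4);T[:3,:3]=Rot.from_euler("xyz",s['eef_rot']).as_matrix();T[:3,3]=s['tool_pos'];T=T@c["mount"]
    R=T[:3,:3].T;t=-R@T[:3,3];K=c["K"]
    cv2.imwrite(f"pics/{name}.png",im[:,:,::-1]);np.savez(name+".npz",im=im,d=d,K=K,R=R,t=t)
    print(s['t'],s['tool_pos'].round(4),s['eef_rot'].round(4));return im,world(d.astype(float),K,R,t),s
E
python3 - <<'E'
from h import *;from bench import r
im,W,s=wrist(r,"w1")
w=W.reshape(-1,3);n=np.hypot(w[:,0]-.5555,w[:,1]-.143)<.1
for lo,hi in((-.005,.004),(.005,.015),(.034,.046)):
    m=n&(w[:,2]>lo)&(w[:,2]<hi);print(m.sum(),rect(w[m]),w[m].mean(0))
E
```

```text
t: 1.6
tool_pos: [0.5551, 0.1436, 0.1996]
eef_rot: [-3.14, -0.0, 1.836]
contact_force: [-0.6, 0.1, 0.3]
grip_width: 0.997
1.6 [0.5551 0.1436 0.1996] [-3.1395e+00 -4.0000e-04  1.8365e+00]
19194 (array([555.9, 143.2]), array([198.9, 199.7]), 6.4) [5.54857881e-01 1.52825937e-01 4.46949902e-04]
8123 (array([529.5, 133.8]), array([135.9, 119.6]), 15.7) [0.55421805 0.14535435 0.01065359]
1080 (array([556.2, 141.3]), array([15.4, 60.2]), 14.9) [0.55569666 0.14228017 0.04024035]
```

View pics/w1.png

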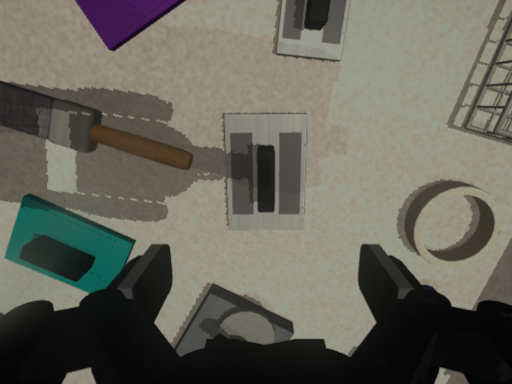

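The wrist view shows the carrier at (265,172), with its bar upright in the frame and the brush tip (190,160) well clear of the fingers. I'll descend and grasp.

```bash
python3 -m handwheel '[[[0.1,-0.2,-3.5,0,0,-0.003,8.5],[0.1,-0.2,-7,0,0,-0.003,8.5],[0.1,-0.2,-10.5,0,0,-0.003,8.5],[0.1,-0.2,-13.5,0,0,-0.003,8.5],[0.1,-0.2,-15.5,0,0,-0.003,8.5],[0.1,-0.2,-16.6,0,0,-0.003,8.5],[0.1,-0.2,-16.6,0,0,-0.003,8.5],[0.1,-0.2,-16.6,0,0,-0.003,8.5]]]' && python3 -m handwheel '[[[0,0,0,0,0,0,3],[0,0,0,0,0,0,1],[0,0,0,0,0,0,1],[0,0,0,0,0,0,1],[0,0,0,0,0,0,1],[0,0,0,0,0,0,1],[0,0,0,0,0,0,1],[0,0,0,0,0,0,1]]]' 40
```

```text
t: 2.32
tool_pos: [0.556, 0.1428, 0.0348]
eef_rot: [-3.141, -0.0, 1.836]
contact_force: [-0.7, 0.4, -0.2]
grip_width: 0.996
t: 2.98
tool_pos: [0.5562, 0.1428, 0.0353]
eef_rot: [-3.142, -0.0, 1.835]
contact_force: [-0.5, 0.1, 5.9]
grip_width: 0.178
```

```bash
python3 -m handwheel '[[[0,0,2,0,0,0,1],[0,0,5,0,0,0,1],[0,0,9,0,0,0,1],[-0.2,-2,13,0,0,-0.02,1],[-0.5,-5,16,0,0,-0.06,1],[-0.8,-9,18,0,0,-0.11,1],[-1.2,-13,19.5,0,0,-0.17,1],[-1.6,-17,20,0,0,-0.22,1],[-2,-21,20,0,0,-0.28,1],[-2.4,-25,20,0,0,-0.33,1]]]'
```

```text
t: 3.82
tool_pos: [0.5319, -0.1054, 0.2358]
eef_rot: [3.141, 0.0, 1.503]
contact_force: [1.7, 0.1, -3.0]
grip_width: 0.172
```

```bash
python3 -m handwheel '[[[-0.35,-4,0,0,0,-0.05,1],[-0.7,-8,0,0,0,-0.1,1],[-1.1,-12,0,0,0,-0.15,1],[-1.4,-15.8,0,0,0,-0.184,1],[-1.4,-15.8,0,0,0,-0.184,1],[-1.4,-15.8,0,0,0,-0.184,1],[-1.4,-15.8,0,0,0,-0.184,1],[-1.4,-15.8,0,0,0,-0.184,1]]]'
python3 - <<'E'
from h import *;from bench import r
im,W,s=wrist(r,"w2")
w=W.reshape(-1,3)
n=np.hypot(w[:,0]-.56,w[:,1]+.11)<.16
for lo,hi in((.006,.0145),(.0155,.0235),(.066,.085)):
    m=n&(w[:,2]>lo)&(w[:,2]<hi);print(m.sum(),rect(w[m]),w[m].mean(0))
E
```

```text
t: 4.48
tool_pos: [0.5179, -0.2623, 0.2356]
eef_rot: [-3.141, -0.0, 1.32]
contact_force: [-1.2, 0.3, -2.4]
grip_width: 0.18
4.4833 [ 0.5179 -0.2623  0.2356] [-3.1414e+00 -4.0000e-04  1.3199e+00]
8665 (array([ 547.7, -151.3]), array([98. , 83.4]), 75.6) [ 0.54813993 -0.14959153  0.01037546]
4529 (array([ 545.2, -161.2]), array([114.1, 107.2]), 75.4) [ 0.54173389 -0.17413103  0.02031362]
0 (array([0., 0.]), array([0., 0.]), 0.0) [nan nan nan]<stdin>:6: RuntimeWarning: Mean of empty slice.
  ret = um.true_divide(
```

View pics/w2.png

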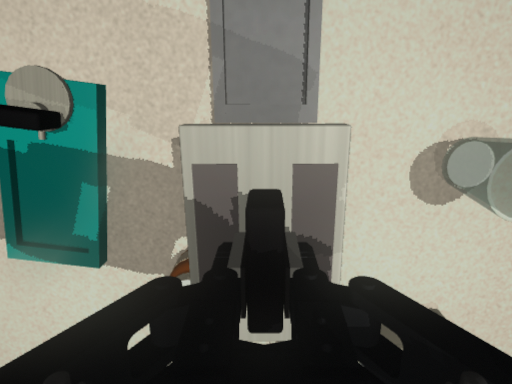

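The view shows the held carrier, with its far edge at row 124 and its sides at columns 180 and 350. The pocket's near edge is at row 104 and its sides are at columns 224 and 306.

Run:
```python
from h import *
z=np.load("w2.npz");W=world(z["d"].astype(float),z["K"],z["R"],z["t"]);v,u=np.indices(W.shape[:2])
a=np.radians(-14.4);X=np.array([np.cos(a),np.sin(a)]);Y=np.array([-X[1],X[0]])
def edges(name,m,vr,ur):
    # left/right/near edges in bed-axis coords: line fits
    B=np.stack([W[...,:2]@X,W[...,:2]@Y],-1)*1000
    L=[];Rr=[]
    for row in range(*vr):
        c=np.where(m[row])[0]
        if len(c): L.append(B[row,c[0]]);Rr.append(B[row,c[-1]])
    T=[];Bt=[]
    for col in range(*ur):
        c=np.where(m[:,col])[0]
        if len(c):T.append(B[c[0],col]);Bt.append(B[c[-1],col])
    def f(P,ax):
        P=np.array(P);k=np.abs(P[:,ax]-np.median(P[:,ax]))<3;P=P[k]
        s,i=np.polyfit(P[:,1-ax],P[:,ax],1);return round(P[:,ax].mean(),2),'slope deg',round(np.degrees(s),2)
    print(name,"L",f(L,0),"R",f(Rr,0),"top",f(T,1),"bot",f(Bt,1))
Z=W[...,2]
pl=(Z>.204)&(Z<.217)&(v<260);print(Z[135:160,200:340].mean());edges("plate",pl,(135,200),(195,335))
fl=(Z>.006)&(Z<.015)&(v<115);edges("floor",fl,(5,95),(235,295))
bd=(Z>.0155)&(Z<.024)&(v<130)&(u>200)&(u<330);edges("bed",bd,(5,115),(235,295))
b=(Z>.225)&(Z<.25)&(u>240)&(u<290);print("bar",rect(W[b]),W[b].mean(0))
print(np.array([.5179,-.2623])@X*1000,np.array([.5179,-.2623])@Y*1000)
```

```text
0.21098032890756419
plate L (np.float64(527.86), 'slope deg', np.float64(-0.31)) R (np.float64(606.97), 'slope deg', np.float64(-0.06)) top (np.float64(-66.37), 'slope deg', np.float64(0.14)) bot (np.float64(-124.59), 'slope deg', np.float64(-0.1))
floor L (np.float64(526.74), 'slope deg', np.float64(-0.01)) R (np.float64(609.53), 'slope deg', np.float64(0.07)) top (np.float64(38.17), 'slope deg', np.float64(-0.02)) bot (np.float64(-59.36), 'slope deg', np.float64(0.02))
bed L (np.float64(515.16), 'slope deg', np.float64(0.05)) R (np.float64(621.15), 'slope deg', np.float64(0.09)) top (np.float64(-60.24), 'slope deg', np.float64(0.02)) bot (np.float64(-77.31), 'slope deg', np.float64(-0.12))
bar (array([ 517.7, -263. ]), array([60.6, 21.9]), 70.9) [ 0.51949748 -0.25888462  0.23998418]
566.8605765518595 -125.2628706013616
```

```bash
python3 -m handwheel '[[[0.8,3.1,0,0,0,-0.003,1],[1.6,6.2,-1,0,0,-0.003,1],[2.5,9.3,-3,0,0,-0.003,1],[3.26,12.4,-6,0,0,-0.003,1],[3.26,12.4,-9.5,0,0,-0.003,1],[3.26,12.4,-12.5,0,0,-0.003,1],[3.26,12.4,-15,0,0,-0.003,1],[3.26,12.4,-16.6,0,0,-0.003,1],[3.26,12.4,-16.6,0,0,-0.003,1],[3.26,12.4,-16.6,0,0,-0.003,1]]]'
python3 - <<'E'
from h import *;from bench import r
im,W,s=wrist(r,"w3");print(s['contact_force'])
cv2.imwrite("pics/w3c.png",cv2.resize(im[60:320,120:400],None,fx=2.2,fy=2.2,interpolation=cv2.INTER_CUBIC)[:,:,::-1])
E
```

```text
t: 5.37
tool_pos: [0.5506, -0.1373, 0.0696]
eef_rot: [-3.14, -0.0, 1.319]
contact_force: [-1.0, -1.0, -2.4]
grip_width: 0.178
5.3667 [ 0.5506 -0.1373  0.0696] [-3.1405e+00 -4.0000e-04  1.3187e+00]
[-0.97874076 -0.95970934 -2.39128611]
```

View pics/w3.png

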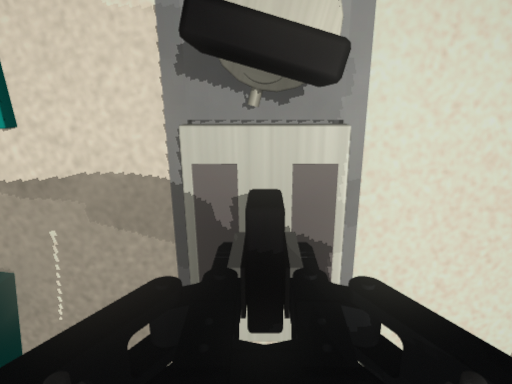

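The plate hovers over the pocket with the far pocket wall at row 121 and the plate's far edge at 125. The pin is visible at (254,98). I'll work out the remaining offsets numerically.

```bash
cat > m.py <<'E'
from h import *;import sys
z=np.load(sys.argv[1]+".npz");pz=float(sys.argv[2])
K,R,t=z["K"],z["R"],z["t"];g=cv2.cvtColor(z["im"],cv2.COLOR_RGB2GRAY).astype(float)
C=-R.T@t;a=np.radians(-14.4);X=np.array([np.cos(a),np.sin(a)]);Y=np.array([-X[1],X[0]])
def ray(u,v,h):
    d=R.T@np.array([(u-K[0,2])/K[0,0],(v-K[1,2])/K[1,1],1]);p=C+d*(h-C[2])/d[2];return p[:2]@X*1000,p[:2]@Y*1000
W=world(z["d"].astype(float),K,R,t);Z=W[...,2]
print("z plate",np.median(Z[135:155,200:340]),"bed L/R z",np.median(Z[135:200,165:175]),np.median(Z[135:200,355:361]))
def vert(name,u0,h,rows,sg):
    P=[]
    for v in rows:
        q=np.convolve(g[v,u0-7:u0+8],[1,1,0,-1,-1],'same')[3:-3]*sg
        i=q.argmax()
        if 0<i<len(q)-1:
            o=(q[i-1]-q[i+1])/(2*(q[i-1]-2*q[i]+q[i+1])+1e-9);P.append(ray(u0-4+i+o+0.0,v,h))
    P=np.array(P);k=abs(P[:,0]-np.median(P[:,0]))<1;s=np.polyfit(P[k,1],P[k,0],1);print(name,k.sum(),P[k,0].mean().round(2),'deg',np.degrees(s[0]).round(2))
E
cat > m3.py <<'E'
exec(open("m.py").read())
for v in (150,180): print(v,g[v,160:200:1].astype(int).tolist(),g[v,335:372].astype(int).tolist())
for u in (210,225,320): print(u,g[112:135,u].astype(int).tolist(),(Z[112:135,u]*1000).astype(int).tolist())
E
python3 m3.py w3 .045
```

```text
z plate 0.04469222606197776 bed L/R z 0.019907882366224018 0.0203868234113855
150 [198, 200, 202, 203, 205, 206, 205, 164, 126, 119, 118, 119, 119, 118, 119, 120, 120, 120, 120, 95, 133, 171, 181, 181, 180, 180, 179, 178, 179, 179, 179, 180, 182, 183, 184, 183, 182, 182, 181, 178] [196, 195, 193, 191, 191, 190, 190, 190, 190, 190, 190, 194, 199, 187, 142, 133, 138, 138, 138, 139, 139, 139, 138, 138, 138, 138, 137, 138, 176, 202, 207, 208, 211, 210, 212, 212, 213]
180 [128, 128, 127, 127, 126, 127, 126, 125, 124, 124, 119, 117, 116, 116, 115, 116, 115, 115, 115, 115, 116, 90, 99, 153, 175, 177, 177, 176, 175, 175, 175, 175, 145, 110, 101, 101, 101, 100, 101, 101] [108, 109, 153, 181, 187, 186, 186, 196, 202, 206, 210, 194, 138, 124, 128, 129, 130, 125, 123, 123, 123, 123, 123, 123, 123, 138, 188, 209, 212, 213, 214, 213, 212, 212, 213, 212, 211]
210 [119, 119, 119, 119, 118, 119, 119, 110, 100, 117, 118, 109, 95, 124, 166, 181, 185, 184, 183, 184, 184, 184, 183] [20, 20, 19, 20, 19, 20, 20, 21, 10, 10, 10, 9, 39, 44, 43, 43, 45, 43, 46, 43, 44, 45, 45]
225 [118, 118, 119, 119, 119, 120, 120, 110, 100, 121, 120, 110, 92, 126, 168, 185, 187, 186, 187, 185, 186, 186, 186] [20, 20, 19, 21, 19, 20, 21, 19, 10, 10, 10, 11, 39, 44, 44, 44, 44, 44, 45, 45, 45, 44, 43]
320 [124, 124, 124, 125, 125, 126, 126, 114, 98, 118, 126, 114, 101, 142, 178, 196, 196, 196, 195, 195, 195, 195, 195] [19, 19, 20, 20, 20, 20, 21, 19, 9, 10, 10, 9, 40, 44, 44, 44, 44, 43, 45, 44, 44, 44, 44]
```

```bash
cat > m4.py <<'E'
import io,contextlib
with contextlib.redirect_stdout(io.StringIO()):exec(open("m.py").read())
h=.0447
for v,bl,br,p,q in((150,167,362.9,180.45,348.5),(180,None,361,182.6,346.8)):
    if bl: print("bed",ray(bl,v,.02),ray(br,v,.02),"c",(ray(bl,v,.02)[0]+ray(br,v,.02)[0])/2)
    print("bedR",ray(br,v,.02)[0],"plate",ray(p,v,h),ray(q,v,h),"c",(ray(p,v,h)[0]+ray(q,v,h)[0])/2)
for u in(210,225,320):print("far wall",ray(u,119.4,.02),"plate far",ray(u,125.3,h))
E
python3 m4.py w3 .045
```

```text
bed (np.float64(514.8081506957079), np.float64(47.61817484924568)) (np.float64(621.9682373895882), np.float64(47.544812384952266)) c 568.3881940426481
bedR 621.9682373895882 plate (np.float64(528.7614723985532), np.float64(51.33412734355654)) (np.float64(607.6024428000783), np.float64(51.28015232305785)) c 568.1819575993158
bedR 622.3348082616984 plate (np.float64(528.7180287968832), np.float64(36.83995385864089)) (np.float64(607.8309949871656), np.float64(36.79220773236344)) c 568.2745118920244
far wall (np.float64(539.1348761274754), np.float64(63.94708064372262)) plate far (np.float64(543.1835738596521), np.float64(62.6973869936506))
far wall (np.float64(547.1279017042837), np.float64(63.94098163437717)) plate far (np.float64(550.0735262667945), np.float64(62.692231666358055))
far wall (np.float64(597.7361618885421), np.float64(63.9023654371868)) plate far (np.float64(593.6975588437524), np.float64(62.65959048794822))
```

```bash
python3 -m handwheel '[[[0,-0.05,-0.3,0,0,0,1],[0,-0.05,-0.7,0,0,0,1],[0,-0.05,-1.1,0,0,0,1],[0,-0.05,-1.4,0,0,0,1],[0,-0.05,-1.65,0,0,0,1],[0,-0.05,-1.85,0,0,0,1],[0,-0.05,-1.85,0,0,0,1]]]'
```

```text
t: 6.0
tool_pos: [0.5509, -0.1382, 0.0516]
eef_rot: [3.141, -0.0, 1.318]
contact_force: [0.0, 0.3, -2.0]
grip_width: 0.176
```

```bash
python3 -m handwheel '[[[0,0,-0.2,0,0,0,1],[0,0,-0.35,0,0,0,1],[0,0,-0.5,0,0,0,1],[0,0,-0.6,0,0,0,1],[0,0,-0.65,0,0,0,1],[0,0,-0.65,0,0,0,1],[0,0,-0.65,0,0,0,1]]]'
```

```text
t: 6.58
tool_pos: [0.5509, -0.1382, 0.0453]
eef_rot: [3.141, -0.0, 1.318]
contact_force: [-1.0, -0.1, 1.1]
grip_width: 0.181
```

```bash
python3 -m handwheel '[[[0,0,0,0,0,0,4],[0,0,0,0,0,0,5],[0,0,0,0,0,0,5],[0,0,0,0,0,0,5],[0,0,3,0,0,0,5],[0,0,7,0,0,0,5],[0,0,11,0,0,0,5],[0,0,14,0,0,0,5],[0,0,14,0,0,0,5],[0,0,14,0,0,0,5]]]'
python3 - <<'E'
from h import *;from bench import r
im,W,s=wrist(r,"w4");w=W.reshape(-1,3)
n=np.hypot(w[:,0]-.573,w[:,1]+.048)<.07
m=n&(w[:,2]>.066)&(w[:,2]<.085);print("wing",m.sum(),rect(w[m]),w[m].mean(0))
a=np.radians(-14.4);X=np.array([np.cos(a),np.sin(a)]);Y=np.array([-X[1],X[0]]);o=568.3e-3*X+2.1e-3*Y
bx=(w[:,:2]-o)@X;by=(w[:,:2]-o)@Y
for n,x,y in(("plate L",-33,0),("plate R",33,0),("far",0,45),("near",0,-52),("bedL",-48,20),("bedR",48,20)):
    k=(abs(bx-x/1e3)<.004)&(abs(by-y/1e3)<.006);print(n,k.sum(),np.median(w[k,2]).round(5))
E
```

```text
t: 7.42
tool_pos: [0.5513, -0.1383, 0.1869]
eef_rot: [3.138, 0.0, 1.318]
contact_force: [0.3, -0.6, -1.2]
grip_width: 0.587
7.4167 [ 0.5513 -0.1383  0.1869] [3.1378e+00 2.0000e-04 1.3183e+00]
wing 2065 (array([573.8, -50. ]), array([16.2, 60.1]), 60.3) [ 0.57351796 -0.05021358  0.07387654]
plate L 119 0.02108
plate R 104 0.02084
far 116 0.02037
near 90 0.02044
bedL 160 0.02073
bedR 132 0.02051
```

View pics/w4.png

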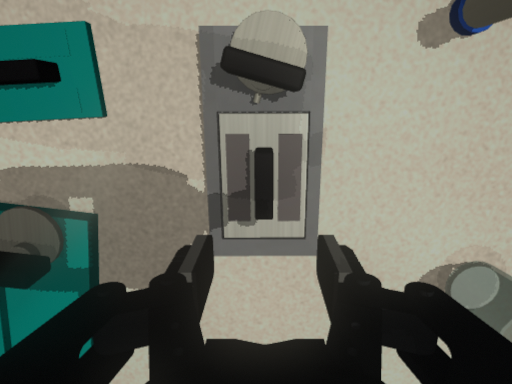

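The carrier sits flush and square in the pocket: plate (220–308, 113–238), with matching depths. The wing is at (263,68). Next I'll go over the knob and turn the tool to line up with the wing.

```bash
python3 -m handwheel '[[[0.25,1,0,0,0,0.12,5],[0.5,2,0,0,0,0.24,5],[0.8,3,0,0,0,0.36,5],[1,4,0,0,0,0.48,5],[1.2,5,0,0,0,0.6,5],[1.5,6,0,0,0,0.72,5],[1.8,7,0,0,0,0.84,5],[2,8,0,0,0,0.96,5],[2.25,8.8,-1,0,0,1.08,5],[2.25,8.8,-2,0,0,1.2,5]]]' && python3 -m handwheel '[[[0,0,-1,0,0,0.1,5],[0,0,-3,0,0,0.105,5],[0,0,-5,0,0,0.105,5],[0,0,-5,0,0,0.105,5],[0,0,-5,0,0,0.105,5]]]'
```

```text
t: 8.3
tool_pos: [0.5731, -0.0488, 0.1636]
eef_rot: [3.141, -0.002, 2.525]
contact_force: [-0.0, -0.9, -0.7]
grip_width: 0.585
t: 8.72
tool_pos: [0.5723, -0.0486, 0.1119]
eef_rot: [-3.141, -0.006, 2.63]
contact_force: [0.5, -0.4, 1.2]
grip_width: 0.584
```

```bash
python3 -m handwheel '[[[0.1,-0.15,-1.5,0,0,-0.006,5],[0.1,-0.15,-3,0,0,-0.006,5],[0.15,-0.15,-4.5,0,0,-0.006,5],[0.15,-0.15,-5.4,0,0,-0.006,5],[0.15,-0.15,-5.4,0,0,-0.006,5],[0.15,-0.15,-5.4,0,0,-0.006,5]]]' && python3 -m handwheel '[[[0,0,0,0,0,0,2],[0,0,0,0,0,0,1],[0,0,0,0,0,0,1],[0,0,0,0,0,0,1],[0,0,0,0,0,0,1]]]' 40; python3 -c "
from bench import r
s=r.read_state();print(s['q'].round(3),s['ft_torque'])"
```

```text
t: 9.22
tool_pos: [0.5739, -0.0502, 0.0583]
eef_rot: [-3.141, -0.006, 2.624]
contact_force: [0.4, -0.7, 0.8]
grip_width: 0.591
t: 9.63
tool_pos: [0.5746, -0.0498, 0.0594]
eef_rot: [3.141, -0.004, 2.624]
contact_force: [0.8, 4.8, 5.7]
grip_width: 0.181
[-0.202  0.678  1.838  0.002  0.63  -1.257] [ 0.52857109 -0.07982326 -0.04970134]
```

```bash
python3 -m handwheel '[[[0,0,0,0,0,-0.12,1],[0,0,0,0,0,-0.24,1],[0,0,0,0,0,-0.36,1],[0,0,0,0,0,-0.48,1],[0,0,0,0,0,-0.6,1],[0,0,0,0,0,-0.72,1],[0,0,0,0,0,-0.84,1],[0,0,0,0,0,-0.96,1],[0,0,0,0,0,-1.08,1],[0,0,0,0,0,-1.2,1]]]'; python3 -c "
from bench import r
s=r.read_state();print(s['q'].round(3),s['ft_torque'])"
```

```text
t: 10.47
tool_pos: [0.5734, -0.0502, 0.0594]
eef_rot: [-3.139, -0.003, 1.418]
contact_force: [-7.3, -6.1, -0.4]
grip_width: 0.182
[-0.203  0.676  1.842  0.005  0.627 -0.056] [-0.93220845  1.04773849  0.13627344]
```

```bash
cat > tq.sh <<'E'
python3 -c "
from bench import r
import numpy as np
s=r.read_state();print('q6',s['q'][5].round(3),'knob',round(0.267+2.624-s['eef_rot'][2],3),'T',s['ft_torque'].round(3),'tau6',s['tau'][5].round(3),s['contact_force'].round(1))"
E
python3 -m handwheel '[[[0,0,0,0,0,-0.05,1],[0,0,0,0,0,-0.1,1],[0,0,0,0,0,-0.1,1]]]' >/dev/null; sh tq.sh
python3 -m handwheel '[[[0,0,0,0,0,-0.05,1],[0,0,0,0,0,-0.1,1],[0,0,0,0,0,-0.1,1]]]' >/dev/null; sh tq.sh
python3 -m handwheel '[[[0,0,0,0,0,-0.05,1],[0,0,0,0,0,-0.1,1],[0,0,0,0,0,-0.1,1]]]' >/dev/null; sh tq.sh
```

```text
q6 0.046 knob 1.575 T [-0.161 -0.036 -0.024] tau6 0.933 [-0.5 -1.4 -5. ]
q6 0.146 knob 1.675 T [ 0.007 -0.19  -0.   ] tau6 0.881 [-0.8 -0.4 -6.1]
q6 0.245 knob 1.775 T [-0.032 -0.11  -0.022] tau6 0.88 [-1.  0. -5.]
```

```bash
for i in 1 2 3; do python3 -m handwheel '[[[0,0,0,0,0,-0.04,1],[0,0,0,0,0,-0.08,1],[0,0,0,0,0,-0.08,1]]]' >/dev/null; sh tq.sh; done
```

```text
q6 0.323 knob 1.853 T [-0.016 -0.105  0.001] tau6 0.704 [-0.9  0.  -4.3]
q6 0.401 knob 1.931 T [ 0.002 -0.082  0.132] tau6 0.807 [-1.3  0.  -6. ]
q6 0.478 knob 2.009 T [ 0.074 -0.088  0.346] tau6 1.026 [-1.9  0.5 -4.8]
```

```bash
for i in 1 2 3 4; do python3 -m handwheel '[[[0,0,0,0,0,-0.025,1],[0,0,0,0,0,-0.05,1],[0,0,0,0,0,-0.05,1]]]' >/dev/null; sh tq.sh; done
```

```text
q6 0.529 knob 2.059 T [ 0.088 -0.12   0.331] tau6 0.703 [-2.1  1.5 -4.5]
q6 0.579 knob 2.11 T [ 0.133 -0.09   0.317] tau6 0.662 [-1.5  1.7 -4.6]
q6 0.63 knob 2.161 T [ 0.145 -0.079  0.149] tau6 0.544 [-1.5  1.8 -5.2]
q6 0.682 knob 2.213 T [ 0.128 -0.127  0.018] tau6 0.413 [-2.   3.  -4.5]
```

```bash
for i in 1 2 3; do python3 -m handwheel '[[[0,0,0,0,0,-0.02,1],[0,0,0,0,0,-0.04,1],[0,0,0,0,0,-0.04,1]]]' >/dev/null; sh tq.sh; done
```

```text
q6 0.723 knob 2.254 T [ 0.156 -0.092 -0.049] tau6 0.233 [-2.   2.2 -4.7]
q6 0.765 knob 2.297 T [ 0.139  0.003 -0.224] tau6 0.122 [-1.2  2.7 -3.8]
q6 0.807 knob 2.339 T [ 0.192  0.036 -0.319] tau6 0.04 [-1.1  2.1 -4.2]
```

```bash
for i in 1 2; do python3 -m handwheel '[[[0,0,0,0,0,-0.02,1],[0,0,0,0,0,-0.03,1],[0,0,0,0,0,-0.03,1]]]' >/dev/null; sh tq.sh; done
```

```text
q6 0.838 knob 2.37 T [ 0.182  0.048 -0.228] tau6 -0.004 [-1.2  1.8 -4.3]
q6 0.868 knob 2.4 T [ 0.181 -0.074  0.092] tau6 0.353 [-1.9  2.4 -4.3]
```

The torque dropped over the ridge and is now back near zero, which suggests the detent. I'll let go, rise and look.

```bash
python3 -m handwheel '[[[0,0,0,0,0,0,3],[0,0,0,0,0,0,5],[0,0,0,0,0,0,5],[0,0,0,0,0,0,5],[0,0,3,0,0,0,5],[0,0,7,0,0,0,5],[0,0,11,0,0,0,5],[0,0,14,0,0,0,5]]]' && python3 -m handwheel '[[[-1,-3,0,0,0,0.1,5],[-2,-6,0,0,0,0.2,5],[-2.2,-8.5,0,0,0,0.3,5],[-2.2,-8.5,0,0,0,0.4,5],[-2.2,-8.5,0,0,0,0.5,5],[-2.2,-8.5,0,0,0,0.6,5],[-2.2,-8.5,0,0,0,0.7,5],[-2.2,-8.5,0,0,0,0.8,5],[-2.2,-8.5,0,0,0,0.83,5],[-2.2,-8.5,0,0,0,0.83,5]]]'
python3 - <<'E'
from h import *;from bench import r
im,W,s=wrist(r,"w5");w=W.reshape(-1,3)
n=np.hypot(w[:,0]-.573,w[:,1]+.048)<.07
m=n&(w[:,2]>.066)&(w[:,2]<.085);print("wing",m.sum(),rect(w[m]),w[m].mean(0))
z=np.load("w5.npz");p=z["K"]@(z["R"]@np.array([.5738,-.05,.0265])+z["t"]);u,v=(p[:2]/p[2]).astype(int);print(u,v)
np.save("c.npy",[u,v])
c=im[max(v-75,0):v+135,u-110:u+110];cv2.imwrite("pics/w5c.png",cv2.resize(c,None,fx=2.8,fy=2.8,interpolation=cv2.INTER_CUBIC)[:,:,::-1])
E
```

```text
t: 14.88
tool_pos: [0.5726, -0.0498, 0.2026]
eef_rot: [-3.138, -0.005, 0.491]
contact_force: [0.4, 0.0, 0.2]
grip_width: 0.584
t: 15.72
tool_pos: [0.5506, -0.1349, 0.2028]
eef_rot: [-3.139, -0.004, 1.322]
contact_force: [-0.8, 0.4, -0.9]
grip_width: 0.586
15.7167 [ 0.5506 -0.1349  0.2028] [-3.1387 -0.0044  1.3223]
wing 1770 (array([573.8, -50.1]), array([60. , 16.1]), 28.5) [ 0.57420458 -0.05003242  0.07398314]
266 79
```

View pics/w5c.png

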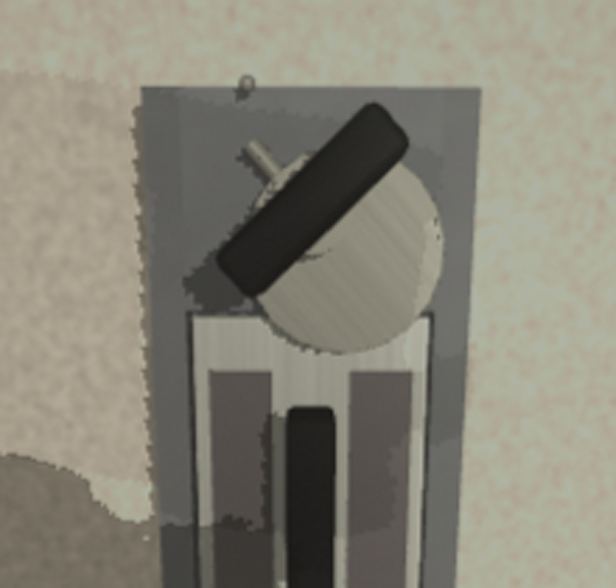

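The crop shows the wing turned, with the disc at (345,260) overlapping the carrier's edge and the pin end at (249,146). I'll compare the pin's stick-out with the earlier free-turning view.

Run:
```python
from h import *
def prof(n,axis,ang):
    z=np.load(n+".npz");g=cv2.cvtColor(z["im"],cv2.COLOR_RGB2GRAY).astype(np.float32)
    d=np.array([np.cos(ang),np.sin(ang)]);e=np.array([-d[1],d[0]]);out=[]
    rs=np.arange(16,38,.5)
    for off in(-1.5,0,1.5):
        P=np.array([[*(axis+(r*d+off*e)/1000),.0285] for r in rs])@z["R"].T+z["t"];p=P@z["K"].T;p=(p[:,:2]/p[:,2:]).astype(np.float32)
        out.append(cv2.remap(g,p[:,:1],p[:,1:],cv2.INTER_LINEAR)[:,0])
    o=np.mean(out,0);print(n,dict(zip(rs.tolist(),o.astype(int).tolist())))
ax=np.array([.5738,-.0501])
prof("w4",ax,np.radians(-29.7-90));prof("w5",ax,np.radians(28.5-180-90))
```

```text
w4 {16.0: 76, 16.5: 84, 17.0: 95, 17.5: 104, 18.0: 112, 18.5: 115, 19.0: 114, 19.5: 114, 20.0: 114, 20.5: 114, 21.0: 114, 21.5: 114, 22.0: 115, 22.5: 114, 23.0: 110, 23.5: 101, 24.0: 85, 24.5: 74, 25.0: 74, 25.5: 81, 26.0: 89, 26.5: 94, 27.0: 96, 27.5: 97, 28.0: 97, 28.5: 97, 29.0: 97, 29.5: 96, 30.0: 95, 30.5: 92, 31.0: 87, 31.5: 79, 32.0: 74, 32.5: 79, 33.0: 99, 33.5: 123, 34.0: 142, 34.5: 151, 35.0: 153, 35.5: 154, 36.0: 154, 36.5: 154, 37.0: 154, 37.5: 154}
w5 {16.0: 111, 16.5: 110, 17.0: 111, 17.5: 111, 18.0: 111, 18.5: 111, 19.0: 111, 19.5: 111, 20.0: 111, 20.5: 111, 21.0: 111, 21.5: 110, 22.0: 110, 22.5: 108, 23.0: 108, 23.5: 109, 24.0: 110, 24.5: 111, 25.0: 111, 25.5: 110, 26.0: 110, 26.5: 110, 27.0: 109, 27.5: 107, 28.0: 102, 28.5: 98, 29.0: 98, 29.5: 98, 30.0: 98, 30.5: 97, 31.0: 97, 31.5: 97, 32.0: 97, 32.5: 97, 33.0: 97, 33.5: 97, 34.0: 97, 34.5: 97, 35.0: 98, 35.5: 98, 36.0: 98, 36.5: 98, 37.0: 98, 37.5: 98}
```

```bash
python3 -m handwheel '[[[-0.3,2,-2,0,0,0,5],[-0.7,4.2,-4,0,0,0,5],[-0.7,4.2,-6,0,0,0,5],[-0.7,4.2,-6,0,0,0,5],[-0.7,4.2,-6,0,0,0,5],[-0.7,4.2,-6,0,0,0,5]]]'
python3 - <<'E'
from h import *;from bench import r
im,W,s=wrist(r,"w6");w=W.reshape(-1,3)
n=np.hypot(w[:,0]-.573,w[:,1]+.048)<.07
m=n&(w[:,2]>.066)&(w[:,2]<.085);q=rect(w[m]);print("wing",m.sum(),q)
z=np.load("w6.npz");g=cv2.cvtColor(im,cv2.COLOR_RGB2GRAY).astype(np.float32)
ax=np.array([.5738,-.0501])
p=z["K"]@(z["R"]@np.array([.5607,-.0259,.0285])+z["t"]);u,v=(p[:2]/p[2]).astype(int);print(u,v)
c=im[max(v-60,0):v+110,max(u-110,0):u+110];cv2.imwrite("pics/w6c.png",cv2.resize(c,None,fx=3.4,fy=3.4,interpolation=cv2.INTER_CUBIC)[:,:,::-1])
d=np.array([np.cos(np.radians(118.5)),np.sin(np.radians(118.5))]);e=np.array([-d[1],d[0]])
for off in(-1.5,0,1.5):
  rs=np.arange(12,33,.5);P=np.array([[*(ax+(k*d+off*e)/1000),.0295 if 1 else 0] for k in rs])@z["R"].T+z["t"];p=P@z["K"].T;p=(p[:,:2]/p[:,2:]).astype(np.float32)
  print(off,dict(zip(rs.tolist(),cv2.remap(g,p[:,:1],p[:,1:],1)[:,0].astype(int).tolist())))
E
```

```text
t: 16.27
tool_pos: [0.5442, -0.0934, 0.1437]
eef_rot: [-3.14, -0.004, 1.319]
contact_force: [-0.3, -0.4, -0.0]
grip_width: 0.586
16.2667 [ 0.5442 -0.0934  0.1437] [-3.1399 -0.0043  1.319 ]
wing 2632 (array([573.8, -50.1]), array([60. , 16.3]), 28.7)
262 101
-1.5 {12.0: 127, 12.5: 111, 13.0: 117, 13.5: 132, 14.0: 141, 14.5: 139, 15.0: 132, 15.5: 125, 16.0: 128, 16.5: 136, 17.0: 140, 17.5: 141, 18.0: 140, 18.5: 140, 19.0: 141, 19.5: 141, 20.0: 142, 20.5: 141, 21.0: 142, 21.5: 141, 22.0: 142, 22.5: 141, 23.0: 141, 23.5: 139, 24.0: 140, 24.5: 140, 25.0: 141, 25.5: 140, 26.0: 141, 26.5: 140, 27.0: 134, 27.5: 124, 28.0: 114, 28.5: 110, 29.0: 110, 29.5: 110, 30.0: 110, 30.5: 111, 31.0: 111, 31.5: 111, 32.0: 111, 32.5: 111}
0 {12.0: 126, 12.5: 101, 13.0: 102, 13.5: 122, 14.0: 133, 14.5: 141, 15.0: 137, 15.5: 132, 16.0: 132, 16.5: 136, 17.0: 139, 17.5: 136, 18.0: 138, 18.5: 136, 19.0: 137, 19.5: 137, 20.0: 138, 20.5: 138, 21.0: 138, 21.5: 138, 22.0: 138, 22.5: 137, 23.0: 138, 23.5: 138, 24.0: 138, 24.5: 139, 25.0: 138, 25.5: 140, 26.0: 139, 26.5: 139, 27.0: 135, 27.5: 113, 28.0: 94, 28.5: 100, 29.0: 109, 29.5: 110, 30.0: 110, 30.5: 109, 31.0: 110, 31.5: 110, 32.0: 110, 32.5: 111}
1.5 {12.0: 119, 12.5: 91, 13.0: 78, 13.5: 87, 14.0: 106, 14.5: 126, 15.0: 126, 15.5: 105, 16.0: 88, 16.5: 91, 17.0: 96, 17.5: 98, 18.0: 99, 18.5: 98, 19.0: 99, 19.5: 99, 20.0: 99, 20.5: 100, 21.0: 99, 21.5: 100, 22.0: 100, 22.5: 100, 23.0: 99, 23.5: 100, 24.0: 100, 24.5: 100, 25.0: 99, 25.5: 101, 26.0: 100, 26.5: 100, 27.0: 97, 27.5: 91, 28.0: 78, 28.5: 76, 29.0: 91, 29.5: 103, 30.0: 108, 30.5: 109, 31.0: 109, 31.5: 110, 32.0: 110, 32.5: 110}
```

View pics/w6c.png

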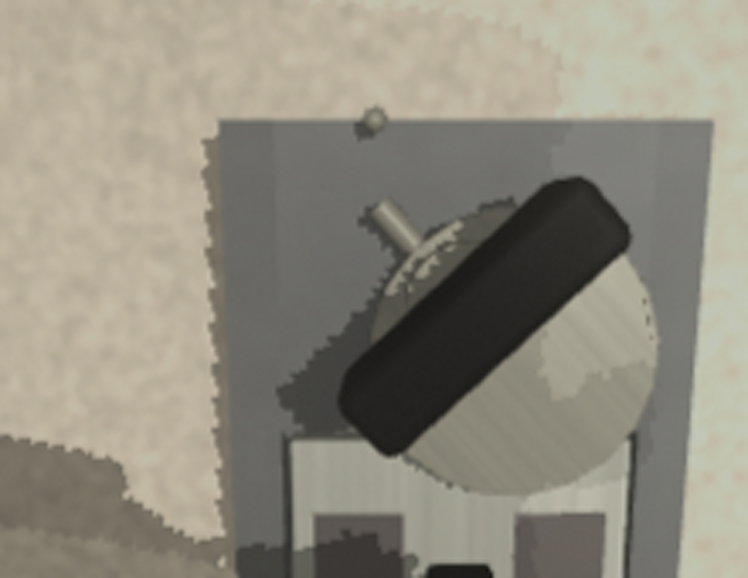

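The pin end lies 27.5 mm from the axis, which is 3.5 mm out as expected in the detent. I'll back off, do a last check and hand in.

```bash
python3 -m handwheel '[[[0,0,3,0,0,0,5],[0,0,6,0,0,0,5],[0,0,8,0,0,0,5],[0,0,8,0,0,0,5],[0,0,8,0,0,0,5]]]'
python3 - <<'E'
from h import *;from bench import r
im,W,s=wrist(r,"w7");w=W.reshape(-1,3)
m=(np.hypot(w[:,0]-.573,w[:,1]+.048)<.07)&(w[:,2]>.066)&(w[:,2]<.085);print("wing",rect(w[m]))
a=np.radians(-14.4);X=np.array([np.cos(a),np.sin(a)]);Y=np.array([-X[1],X[0]]);o=568.3e-3*X+2.1e-3*Y
bx=(w[:,:2]-o)@X;by=(w[:,:2]-o)@Y
for n,x,y in(("plate L",-33,20),("plate R",33,20),("near",0,-52),("bedL",-48,20),("bedR",48,20)):
    k=(abs(bx-x/1e3)<.004)&(abs(by-y/1e3)<.006);print(n,k.sum(),np.median(w[k,2]).round(5))
t,_=r.get_image("top");t0=np.load("top0.npz")["im"]
for n,u,v in(("tubeA",226,120),("tubeB",258,122),("tape",195,130),("small",140,198),("brush",196,260),("jar",380,245),("beaker",355,126)):
    sl=np.s_[v-18:v+18,u-18:u+18];print(n,np.abs(t[sl].astype(int)-t0[sl]).mean().round(1))
print(r.read_state()['t']);print(r.finish_job())
E
```

```text
t: 16.73
tool_pos: [0.5447, -0.094, 0.2258]
eef_rot: [3.139, -0.004, 1.318]
contact_force: [0.3, -0.5, -0.4]
grip_width: 0.584
16.7333 [ 0.5447 -0.094   0.2258] [ 3.139  -0.0042  1.3182]
wing (array([573.8, -50.1]), array([60.1, 16.1]), 28.5)
plate L 74 0.0206
plate R 83 0.02092
near 65 0.02043
bedL 73 0.0205
bedR 82 0.02053
tubeA 19.4
tubeB 20.7
tape 19.8
small 18.5
brush 25.4
jar 19.8
beaker 18.4
16.8333
the job is handed in; nothing more can be done
None
```

The larger carrier is in the grey bed's pocket and the knob is locked in its detent. I handed the job in at 16.8 s with the arm clear of everything.

- **Carrier:** the last depth check put the plate's top at 20.4–20.9 mm and the bed's top at 20.5 mm. That is flush and level. The picture taken after placing it showed it square in the pocket.
- **Knob:** I turned it clockwise in one grasp. Resistance rose from about 1.9 rad and crossed zero at about 2.2 rad, the ridge's top. It then fell into the detent at about 2.39 rad. After I let go, the angle held in three later looks. The pin end measured 27.5 mm from the axis, so it is 3.5 mm out, the locked value; one earlier, coarser look gave about 4 mm. The disc overlaps the carrier's edge.
- **Other objects:** the before/after comparison of the top view settled nothing. Every patch differed by about the same amount (18–25 grey levels), which I put down to a general brightness change and the arm's shadow, though I didn't check. No unexpected contact forces appeared, and every path kept clear of these objects.

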